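Close the second pinwheel layer of vial cartons

TASK

Finish the second layer of vial cartons on the steel tray with the two cartons from the sloping rack: flat, close up to their neighbours and square with the stack, so that the layer is a four-carton pinwheel turned the opposite way to the one below and every carton bridges a joint. The vials are glass: keep hold of each carton until it has seated on the layer below, do not drop it. Leave the cartons already laid and the other things on the bench where they are.

Things in the scene. Friction and masses are not known exactly. Their poses are not given: they have to be found in the camera images.
- tray: Square steel carrying tray, 240 x 240 mm, fixed to the bench: floor 5 mm thick, rim 14 mm high, a low bail handle on each of its two x sides (32 mm out, 26 mm high). Origin at its middle on the bench; x, y along its sides, z up. It holds a full lower layer: a pinwheel of four cartons round an open square chimney, 222 mm square over all, cartons about 4 mm apart and square to the tray.
- layer2_center (a point): Middle of the second layer, 83 mm above the bench, in the chimney (106 mm square: finger room at the middle of each carton's inner side). Axes as the tray's. Two cartons are laid along x. The two free places run along y, at its +x and -x sides; a pinwheel turned opposite to the layer below has their carton centres at (x, y) = (82, 31) and (-82, -31) mm, z = 0.
- rack: White sheet-steel rack of two lanes, fixed to the bench, 240 mm wide, 200 mm deep; deck sloping down 30 degrees to a front stop lip 24 mm high. Origin on the bench; x level, to the high back; y across; z up. Deck top 78 mm above the origin. Each lane (y = +57, -57 mm) holds a carton lying down the slope, low end at the lip. Tongue 24 mm high at y = 0, lip end only; 10 mm flanges at y = +-118 mm.
- carton_1_center (a point): A carton of vials in plain brown cardboard, 160 x 58 x 52 mm (long, wide, high), about 0.17 to 0.34 kg, rigid; tape along its top, blank white labels on its sides. It starts on the rack in the lane at y = +57 mm, tilted with the deck, and is one of the two to be laid. This point is its centre, half-way up; x along its length, y across its width, z out of its taped top.
- carton_2_center (a point): A carton of vials in plain brown cardboard, 160 x 58 x 52 mm (long, wide, high), about 0.17 to 0.34 kg, rigid; tape along its top, blank white labels on its sides. It starts on the rack in the lane at y = -57 mm, tilted with the deck, and is one of the two to be laid. This point is its centre, half-way up; x along its length, y across its width, z out of its taped top.
- lower_1_center (a point): A carton of vials in plain brown cardboard, 160 x 58 x 52 mm (long, wide, high), about 0.17 to 0.34 kg, rigid; tape along its top, blank white labels on its sides. One of the four of the lower layer, loose on the tray. This point is its centre, half-way up; x along its length, y across its width, z out of its taped top.
- lower_2_center (a point): A carton of vials in plain brown cardboard, 160 x 58 x 52 mm (long, wide, high), about 0.17 to 0.34 kg, rigid; tape along its top, blank white labels on its sides. One of the four of the lower layer, loose on the tray. This point is its centre, half-way up; x along its length, y across its width, z out of its taped top.
- lower_3_center (a point): A carton of vials in plain brown cardboard, 160 x 58 x 52 mm (long, wide, high), about 0.17 to 0.34 kg, rigid; tape along its top, blank white labels on its sides. One of the four of the lower layer, loose on the tray. This point is its centre, half-way up; x along its length, y across its width, z out of its taped top.
- lower_4_center (a point): A carton of vials in plain brown cardboard, 160 x 58 x 52 mm (long, wide, high), about 0.17 to 0.34 kg, rigid; tape along its top, blank white labels on its sides. One of the four of the lower layer, loose on the tray. This point is its centre, half-way up; x along its length, y across its width, z out of its taped top.
- upper_1_center (a point): A carton of vials in plain brown cardboard, 160 x 58 x 52 mm (long, wide, high), about 0.17 to 0.34 kg, rigid; tape along its top, blank white labels on its sides. One of the two already laid in the second layer, loose on the lower ones, its length along the tray's x. This point is its centre, half-way up; x along its length, y across its width, z out of its taped top.
- upper_2_center (a point): A carton of vials in plain brown cardboard, 160 x 58 x 52 mm (long, wide, high), about 0.17 to 0.34 kg, rigid; tape along its top, blank white labels on its sides. One of the two already laid in the second layer, loose on the lower ones, its length along the tray's x. This point is its centre, half-way up; x along its length, y across its width, z out of its taped top.
- solvent_bottle: Amber solvent bottle with blue cap, 86 mm across, 190 mm high, loose bystander. Origin under its middle.
- vial_tray: Black autosampler tray with capped vials, 100 x 190 mm, 48 mm high, loose bystander. Origin under its middle.
- glove_box: Glove box, 120 x 230 mm, 85 mm high, white with a violet band, loose bystander. Origin under its middle.
Things that resemble listed ones, but are neither listed nor needed, are in the scene too. Leave any pink or purple look-alike of the part that bears carton_2_center alone.

How it is judged:
On the way, in this order (a step that is already met when the one before it is completed fails the run):
1. one carton from the rack is down on the layer below at a free place while still held in the fingers (((contact force between the fingers and carton_1 above 0.5 N and (x of carton_1_center in the frame of layer2_center between 0.052 and 0.112 m and y of carton_1_center in the frame of layer2_center between 0.001 and 0.061 m and z of carton_1_center in the frame of layer2_center between -0.006 and 0.006 m)) or (contact force between the fingers and carton_1 above 0.5 N and (x of carton_1_center in the frame of layer2_center between -0.112 and -0.052 m and y of carton_1_center in the frame of layer2_center between -0.061 and -0.001 m and z of carton_1_center in the frame of layer2_center between -0.006 and 0.006 m)) or (contact force between the fingers and carton_2 above 0.5 N and (x of carton_2_center in the frame of layer2_center between 0.052 and 0.112 m and y of carton_2_center in the frame of layer2_center between 0.001 and 0.061 m and z of carton_2_center in the frame of layer2_center between -0.006 and 0.006 m)) or (contact force between the fingers and carton_2 above 0.5 N and (x of carton_2_center in the frame of layer2_center between -0.112 and -0.052 m and y of carton_2_center in the frame of layer2_center between -0.061 and -0.001 m and z of carton_2_center in the frame of layer2_center between -0.006 and 0.006 m)))), for 0.1 s.
2. the other carton too is down on the layer below, at the other free place, while still held in the fingers ((((x of carton_1_center in the frame of layer2_center between 0.052 and 0.112 m and y of carton_1_center in the frame of layer2_center between 0.001 and 0.061 m and z of carton_1_center in the frame of layer2_center between -0.006 and 0.006 m) and (x of carton_2_center in the frame of layer2_center between -0.112 and -0.052 m and y of carton_2_center in the frame of layer2_center between -0.061 and -0.001 m and z of carton_2_center in the frame of layer2_center between -0.006 and 0.006 m) and (contact force between the fingers and carton_1 above 0.5 N or contact force between the fingers and carton_2 above 0.5 N)) or ((x of carton_1_center in the frame of layer2_center between -0.112 and -0.052 m and y of carton_1_center in the frame of layer2_center between -0.061 and -0.001 m and z of carton_1_center in the frame of layer2_center between -0.006 and 0.006 m) and (x of carton_2_center in the frame of layer2_center between 0.052 and 0.112 m and y of carton_2_center in the frame of layer2_center between 0.001 and 0.061 m and z of carton_2_center in the frame of layer2_center between -0.006 and 0.006 m) and (contact force between the fingers and carton_1 above 0.5 N or contact force between the fingers and carton_2 above 0.5 N)))), for 0.1 s.
At the end, for the whole second after the job is handed in: One carton rests in each free place of the second layer: centre within 9 mm along each tray side and 4 mm in height, length along the tray's y within 0.09 rad, upright within 0.05 rad, at rest; the six cartons already laid are within 12 mm of where they were ((((x of carton_1_center in the frame of layer2_center between 0.073 and 0.091 m and y of carton_1_center in the frame of layer2_center between 0.022 and 0.04 m and z of carton_1_center in the frame of layer2_center between -0.004 and 0.004 m and angle between the x axis of carton_1_center and the y axis of layer2_center, either way round below 0.09 rad and angle between carton_1_center's own z axis and vertical below 0.05 rad) and (x of carton_2_center in the frame of layer2_center between -0.091 and -0.073 m and y of carton_2_center in the frame of layer2_center between -0.04 and -0.022 m and z of carton_2_center in the frame of layer2_center between -0.004 and 0.004 m and angle between the x axis of carton_2_center and the y axis of layer2_center, either way round below 0.09 rad and angle between carton_2_center's own z axis and vertical below 0.05 rad)) or ((x of carton_1_center in the frame of layer2_center between -0.091 and -0.073 m and y of carton_1_center in the frame of layer2_center between -0.04 and -0.022 m and z of carton_1_center in the frame of layer2_center between -0.004 and 0.004 m and angle between the x axis of carton_1_center and the y axis of layer2_center, either way round below 0.09 rad and angle between carton_1_center's own z axis and vertical below 0.05 rad) and (x of carton_2_center in the frame of layer2_center between 0.073 and 0.091 m and y of carton_2_center in the frame of layer2_center between 0.022 and 0.04 m and z of carton_2_center in the frame of layer2_center between -0.004 and 0.004 m and angle between the x axis of carton_2_center and the y axis of layer2_center, either way round below 0.09 rad and angle between carton_2_center's own z axis and vertical below 0.05 rad))) and linear speed of each of carton_1, carton_2 below 0.02 m/s and distance of each of lower_1_center, lower_2_center, lower_3_center, lower_4_center, upper_1_center, upper_2_center from where it was at the start of the episode below 0.012 m); the robot touches nothing.
It fails at once if a bystander (bottle, vial tray, glove box) is moved by more than 20 mm (distance of any of solvent_bottle, vial_tray, glove_box from where it was at the start of the episode above 0.02 m).
It also fails if it takes over 58 s, if anything falls off the work surface, if the arm or the gripper's body presses on something with over 40 N, if the wrist force passes 120 N, or if a joint passes its speed limit or range.

ROBOT

A 6-joint arm with a two-finger parallel gripper is mounted at the origin on the work surface. World frame = base frame: x ahead of the robot, y to its left, z up, the work surface at z = 0. Lengths are in m, angles in rad, forces in N, time in s.
With the tool pointing down it reaches from about 0.35 to 0.85 m from the base axis. Payload 8.1 kg.
Tool frame: the origin (TCP) lies on the centre line of the jaws, within the pads' length; the fingertips stand 8 mm ahead of it and the grasp point (between the pads) lies 11 mm behind it; z points along the fingers, y is the line along which they close (so a half turn about z gives the same grasp; the last joint's range is limited). The gripper opens to 85 mm and grips with 20 to 120 N. Pads are 22 mm wide; open, the fingers measure 114 mm over their backs; the gripper's body (76 mm by 85 mm) begins 54 mm behind the grasp point. The pads swing forward as they close: fully open they stand 13 mm farther back than shut.
Start: joints at [-1.218, 0.13, 1.488, -0, 1.523, -0.085], TCP at [0.254, -0.543, 0.239] pointing down, gripper open.
Joint ranges: [-2.96, 2.96], [-0.89, 2.26], [0.02, 2.5], [-1.34, 4.48], [0, 2.73], [-2.66, 2.66]. Speed limits (rad/s): [2.39, 2.39, 2.79, 3.14, 3.14, 3.14].

INTERFACE

Orientations are given as a rotation vector (axis times angle).
In Python, from rig import read_state, capture, get_calibration, job_done gives the robot as it stands.
- The arm moves only by the shell command python3 -m crank 'ROWS' [FORCE]. ROWS is JSON, a list of rows, each a list of 7 numbers: the finger opening in mm, from 0 to 85.4, then the shift along the world's x, y, z normalised to -1 to 1, where 1 is 0.8 m, then the turn, a rotation vector about the world's x, y, z normalised to -1 to 1, where 1 is 4 degrees. In form: [[hand, dx, dy, dz, ax, ay, az], ...]. A call has 1 to 8 rows; each row shifts and turns the commanded pose from where the row before left it; what a row does not reach is not made up. A row lasts 1/8 s, in which the tool goes at most 62.5 mm and 10.7 degrees, less where a joint would pass 70% of its speed; a pose out of reach is approached as far as the arm can. A call with a number of a shift or a turn outside -1 to 1 is refused whole. A call with a gripper value outside its range is refused whole. The fingers move at their own pace and stop on an object; FORCE is the grip in N (left out, the last holds). Time passes only in rows, so rows that do not move let the fingers close. It gives the time, the measured TCP pose, the force, the opening and the grip force at its end, in the units of the state.
- read_state(): the state, without advancing time (a new reading comes with each control period).
- capture(name): name is "scene" or "top" or "wrist"; returns the picture (384x512x3 uint8, red, green, blue); there is no depth.
- get_calibration(name): a dict with "fx", "fy", "cx", "cy" (pixels), "k1" (the pictures are not rectified: a ray, as slopes to the right and down, at radius r is drawn at 1 + k1 r^2 times it, then the intrinsics apply), "world_from_camera" (4x4, takes a point from camera to world coordinates); the wrist camera has in their place "tool_from_camera" (4x4, takes a point from camera to tool coordinates, whose origin is the TCP and whose axes are the flange's). Camera axes: x right, y down, z forward; pixel columns grow to the right and rows downward; lengths in m; the calibration is good to about 2 mm. A picture is of the moment at which its call begins: read the wrist's pose just before it. get_calibration takes no time and is no camera call.
- job_done(): hands the job in; it is judged then, once.
The state is a dict: "time": time; "qpos": joint angles; "joint_vel": joint speeds; "joint_efforts": joint torques, N m; "ee_pos": TCP position; "tool_rot": TCP orientation; "ft_force": force on the tool from outside, world axes, zero at the start; "torque": the same for the moment, N m; "gripper_width": finger opening in m; "grip_force": force on a finger pad.
Only numpy, scipy, OpenCV 4.12 (cv2) and the standard library are available. Lean on these libraries where they do the work, as an engineer would, in place of code of your own. Each camera call takes 0.05 s, during which the arm holds its last target. There are 200 camera calls.

## Working session

There is one attempt and no reset: what is moved stays moved. The work goes in short steps, Python scripts to look and compute and a shell command to move; the robot and the scene stay as the last step left them, time stands still between calls to the robot, and variables do not carry over. Pictures are saved under pics/ and viewed, at most 10 in all, crops included, and the job is handed in when it is done.

```bash
mkdir -p pics; ls; python3 - <<'E'
from rig import *
import cv2,numpy as np
np.set_printoptions(precision=4,suppress=True)
s=read_state();print(s)
for n in("scene","top"):
    im=capture(n);np.save(f'pics/{n}.npy',im);c=get_calibration(n);print(n,c)
    cv2.imwrite(f'pics/{n}0.png',cv2.resize(im[:,:,::-1],(800,600),interpolation=cv2.INTER_CUBIC))
print(get_calibration("wrist"))
E
```

```text
pics
{'time': 0.0, 'qpos': array([-1.2184,  0.1312,  1.4893,  0.    ,  1.523 , -0.0854]), 'joint_vel': array([ 0.0001,  0.0005,  0.0003, -0.0003, -0.0006,  0.    ]), 'joint_efforts': array([ -0.0015, -56.9409, -50.0548,  -0.0004,   0.0149,   0.    ]), 'ee_pos': array([ 0.2542, -0.5429,  0.2382]), 'tool_rot': array([-3.0648, -0.6818,  0.0004]), 'ft_force': array([ 0.5415, -0.6036,  0.6169]), 'torque': array([-0.0133, -0.0323,  0.0464]), 'grip_force': 0.0, 'gripper_width': 0.085232477707678}
scene {'fx': 469.1142438530436, 'fy': 469.1142438530436, 'cx': 248.75275513016575, 'cy': 192.3628484373596, 'k1': -0.03493168237311217, 'world_from_camera': array([[-0.6793,  0.5735, -0.458 ,  1.1607],
       [ 0.7339,  0.5324, -0.4218,  0.6009],
       [ 0.002 , -0.6226, -0.7825,  1.1879],
       [ 0.    ,  0.    ,  0.    ,  1.    ]])}
top {'fx': 489.58785949604203, 'fy': 489.58785949604203, 'cx': 255.5310300241925, 'cy': 197.03400403841295, 'k1': -0.01080225136837619, 'world_from_camera': array([[ 0.0262, -0.9797,  0.1989,  0.18  ],
       [-0.9997, -0.0255,  0.0057, -0.0077],
       [-0.0005, -0.199 , -0.98  ,  1.7648],
       [ 0.    ,  0.    ,  0.    ,  1.    ]])}
{'fx': 313.3405683860439, 'fy': 313.3405683860439, 'cx': 257.95661366693076, 'cy': 185.16252054569486, 'k1': -0.03704598107016444, 'tool_from_camera': array([[ 0.0005, -0.9546, -0.2978,  0.0749],
       [ 1.    ,  0.0005,  0.    ,  0.0005],
       [ 0.0001, -0.2978,  0.9546, -0.1344],
       [ 0.    ,  0.    ,  0.    ,  1.    ]])}
```

View pics/scene0.png

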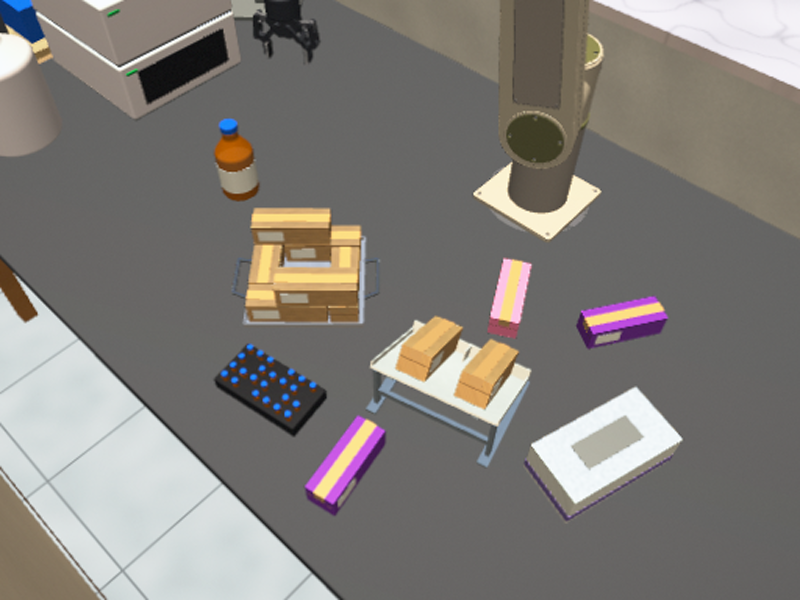

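View pics/top0.png

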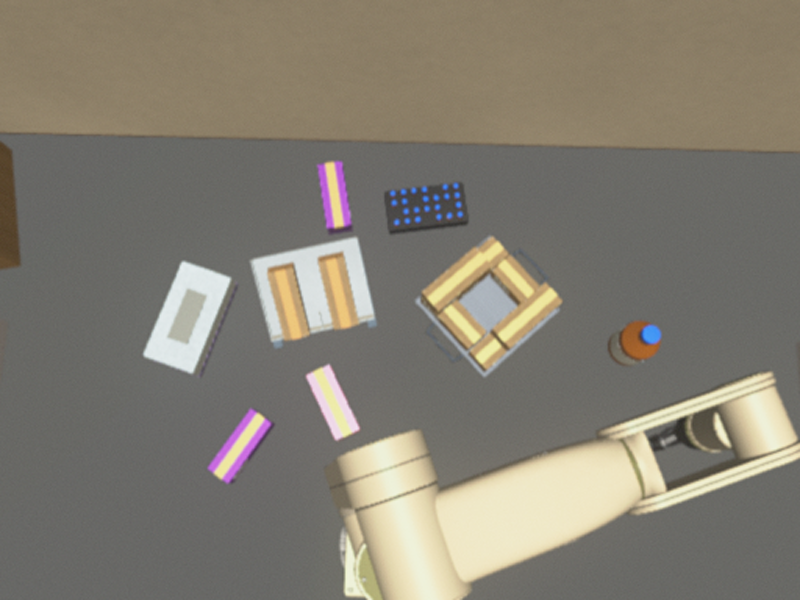

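The scene view shows two brown cartons on the rack at (430,348) and (487,373) and the tray stack at (305,265). The top view shows the same cartons at (338,290) and (287,302), and the stack at (490,305). Look-alikes in the top view are purple at (335,195), purple at (240,446) and pink at (332,402). I choose the plain brown pair on the rack, which has the lip and tongue at its robot end, and take one close crop to check.

```bash
python3 - <<'E'
import cv2,numpy as np
im=np.load('pics/top.npy')[:,:,::-1]
a=cv2.resize(im[148:228,155:245],None,fx=4.4,fy=4.4,interpolation=cv2.INTER_CUBIC)
b=cv2.resize(im[145:245,262:362],None,fx=4,fy=4,interpolation=cv2.INTER_CUBIC)
o=np.zeros((400,800,3),np.uint8);o[:352,:396]=a;o[:,400:]=b
cv2.imwrite('pics/crop1.png',o)
E
```

```text
(no output)
```

View pics/crop1.png

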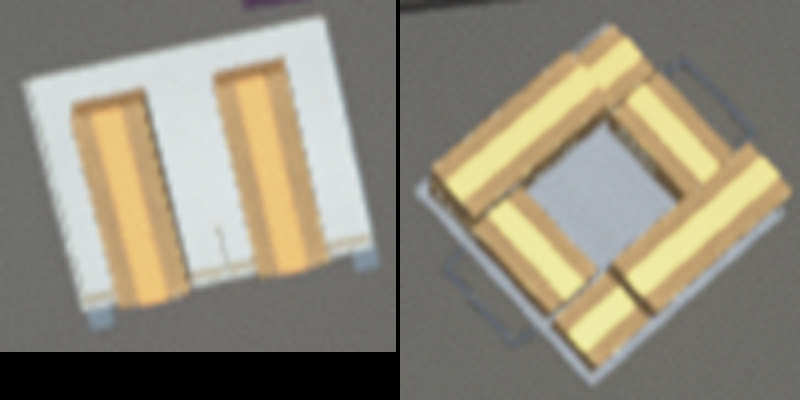

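The crop shows two plain brown cartons on the rack, its lip at the bottom and its back at the top. The second-layer pair runs lower-left to upper-right, between bails at (710,95) and (480,310). Now I fit the poses to the corners I read off.

```bash
cat > h.py <<'E'
import numpy as np,cv2
from rig import *
from scipy.spatial.transform import Rotation as R
from scipy.optimize import least_squares
np.set_printoptions(precision=4,suppress=True)
def proj(P,c,M):  # world -> pixel
    p=(np.linalg.inv(M)@np.c_[P,np.ones(len(P))].T)[:3].T
    s=p[:,:2]/p[:,2:];s=s*(1+c['k1']*(s**2).sum(1,keepdims=True))
    return s*c['fx']+[c['cx'],c['cy']]
def ray(uv,c,M):
    s0=(np.atleast_2d(uv)-[c['cx'],c['cy']])/c['fx'];s=s0.copy()
    for _ in range(5): s=s0/(1+c['k1']*(s**2).sum(1,keepdims=True))
    return M[:3,3],np.c_[s,np.ones(len(s))]@M[:3,:3].T
def onz(uv,z,c,M):
    o,d=ray(uv,c,M);return o+d*((z-o[2])/d[:,2:])
def wristM(s,c):
    T=np.eye(4);T[:3,:3]=R.from_rotvec(s['tool_rot']).as_matrix();T[:3,3]=s['ee_pos'];return T@c['tool_from_camera']
E
cat > m1.py <<'E'
from h import *
c=get_calibration('top');M=c['world_from_camera']
tr=lambda p:(np.array(p,float)-[400,0]+.5)/4+[262,145]-.5
ra=lambda p:(np.array(p,float)+.5)/4.4+[155,148]-.5
up=tr([(435,178),(572,55),(608,90),(470,215),(612,268),(750,145),(792,188),(655,308)])
print(onz(up,.109,c,M))
# corners in layer frame: carton A at (-31,82), B at (31,-82)
cor=np.array([(-80,29),(80,29),(80,-29),(-80,-29)])
L=np.r_[cor+[-31,82],cor+[31,-82]]/1000
def f(p):
    a=R.from_euler('z',p[2]).as_matrix()[:2,:2]
    return (proj(np.c_[L@a.T+p[:2],np.full(8,.109)],c,M)-up).ravel()
r=least_squares(f,[.5,-.15,-.7]);print('tray',r.x,np.degrees(r.x[2]),'res px',r.fun)
dk=ra([(25,80),(323,17),(372,240),(82,310)])
D=np.array([(100,120,0),(100,-120,0),(-100,-120,0),(-100,120,0)])/1000
T=R.from_euler('y',-30,degrees=True)
def pts(p,Q):return R.from_euler('z',p[2]).apply(T.apply(Q)+[0,0,.078])+[p[0],p[1],0]
g=lambda p:(proj(pts(p,D),c,M)-dk).ravel()
r=least_squares(g,[.5,.2,.2]);print('rack',r.x,np.degrees(r.x[2]),'res',r.fun)
for y in(.057,-.057): print(pts(r.x,np.array([[-.018,y,.026]])))
# cartons: top face corners (far-left, far-right, near-right, near-left)
for q,y in (([(72,105),(145,93),(188,292),(118,305)],.057),([(215,74),(284,61),(327,263),(260,276)],-.057)):
    C=np.array([(80,29,26),(80,-29,26),(-80,-29,26),(-80,29,26)])/1000;q=ra(q)
    k=lambda v:(proj(pts(r.x,C@R.from_euler('z',v[2]).as_matrix().T+[v[0],v[1],.026]),c,M)-q).ravel()
    w=least_squares(k,[-.018,y,0]);print('carton in deck',w.x,'world',pts(r.x,np.array([[w.x[0],w.x[1],.026]])),'yaw',np.degrees(r.x[2]+w.x[2]/np.cos(.52)),w.fun)
E
python3 m1.py
```

```text
[[ 0.5454 -0.0488  0.109 ]
 [ 0.6589 -0.1667  0.109 ]
 [ 0.628  -0.1983  0.109 ]
 [ 0.5135 -0.0796  0.109 ]
 [ 0.4703 -0.2022  0.109 ]
 [ 0.5819 -0.3218  0.109 ]
 [ 0.5446 -0.3577  0.109 ]
 [ 0.4366 -0.239   0.109 ]]
tray [ 0.5474 -0.2017 -0.8183] -46.88653245369832 res px [-1.1048 -2.0572 -1.4369 -0.8621  0.8358  2.3586  1.3874  0.966   0.0084
 -1.4078 -0.8309 -0.7803  0.2695  0.6681  0.8371  1.1005]
rack [0.5612 0.198  0.2491] 14.273483347156462 res [-0.4736 -0.4943 -0.3702 -0.9463  0.1272  1.4242  0.7468  0.0451]
[[0.5195 0.2461 0.0915]]
[[0.5476 0.1357 0.0915]]
carton in deck [-0.0015  0.0565 -0.0306] world [[0.5334 0.2492 0.0998]] yaw 12.250294389970636 [ 0.0023  1.0422  0.3839  0.5827  0.0624 -0.9659 -0.4755 -0.7544]
carton in deck [-0.0021 -0.0554 -0.0146] world [[0.5605 0.1406 0.0995]] yaw 13.312060483003027 [-0.3005  1.3555  0.8327  0.8836  0.2509 -1.4017 -0.8178 -0.9636]
```

My width readings for the stack are off by up to 14 mm, so the top view is too coarse. I'll use the wrist camera instead, over the tray first and then over the rack.

```bash
python3 -m crank '[[85,0,0,0.075,0,0,0],[85,0,0,0.075,0,0,0]]' 60; python3 -m crank '[[85,0.0525,0.0567,0,0,0,0],[85,0.0525,0.0567,0,0,0,0],[85,0.0525,0.0567,0,0,0,0],[85,0.0525,0.0567,0,0,0,0],[85,0.0525,0.0567,0,0,0,0],[85,0.0525,0.0567,0,0,0,0],[85,0.0525,0.0567,0,0,0,0],[85,0.0525,0.0567,0,0,0,0]]'; python3 -m crank '[[85,0,0,0,0,0,0],[85,0,0,0,0,0,0]]'
python3 - <<'E'
from h import *
import pickle
s=read_state();print(s['time'],s['ee_pos'],s['tool_rot'])
im=capture('wrist');pickle.dump((s,im),open('pics/w1.pkl','wb'))
cv2.imwrite('pics/w1.png',cv2.resize(im[:,:,::-1],(800,600),interpolation=cv2.INTER_CUBIC))
E
```

```text
time: 0.35
ee_pos: [0.2541, -0.5426, 0.359]
tool_rot: [-3.063, -0.681, 0.001]
ft_force: [0.5, -0.3, 0.3]
gripper_width: 0.0852
grip_force: 0.0
time: 1.35
ee_pos: [0.5914, -0.1788, 0.3588]
tool_rot: [-3.066, -0.682, 0.001]
ft_force: [0.4, -1.2, 0.7]
gripper_width: 0.0848
grip_force: 0.0
time: 1.6
ee_pos: [0.5902, -0.1804, 0.3586]
tool_rot: [-3.066, -0.683, 0.002]
ft_force: [-0.6, 0.3, 0.3]
gripper_width: 0.0846
grip_force: 0.0
1.6 [ 0.5902 -0.1804  0.3586] [-3.066  -0.6834  0.0021]
```

View pics/w1.png

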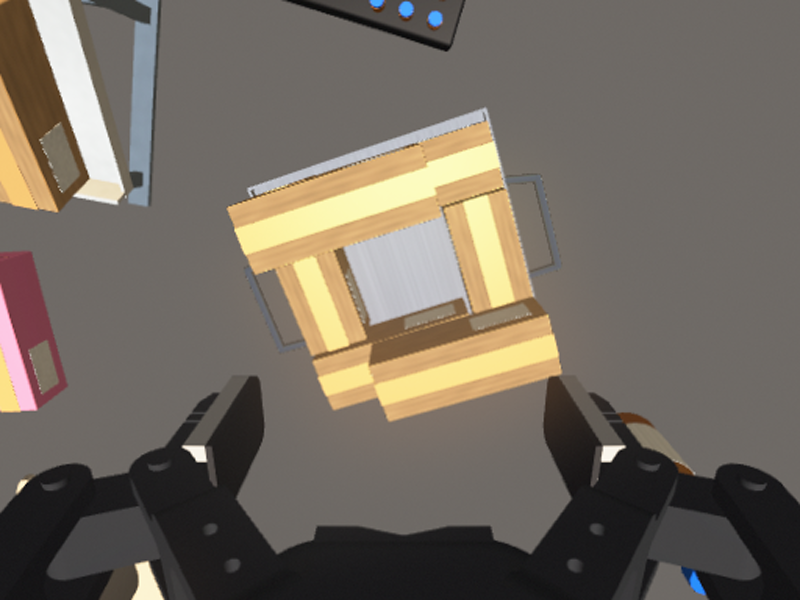

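The wrist view shows the tray squarely. The top-face corners of the upper cartons are (228,207) (420,143) (443,208) (256,274), and (373,368) (548,315) (561,374) (389,421).

```bash
cat > m2.py <<'E'
from h import *
import pickle
s,im=pickle.load(open('pics/w1.pkl','rb'));c=get_calibration('wrist');M=wristM(s,c)
px=lambda q:(np.array(q,float)+.5)*.64-.5
A=px([(228,207),(420,143),(443,208),(256,274)]);B=px([(373,368),(548,315),(561,374),(389,421)])
cor=np.array([(-80,29),(80,29),(80,-29),(-80,-29)])/1000
def fit(q,L,x0,z=.109):
    f=lambda p:(proj(np.c_[L@R.from_euler('z',p[2]).as_matrix()[:2,:2].T+p[:2],np.full(len(L),z)],c,M)-q).ravel()
    r=least_squares(f,x0);print(r.x,np.degrees(r.x[2]),'res',np.round(r.fun,1));return r.x
a=fit(A,cor,[.6,-.12,-.8]);b=fit(B,cor,[.55,-.28,-.8])
fit(np.r_[A,B],np.r_[cor+[-.031,.082],cor+[.031,-.082]],[.55,-.2,-.8])
print('tray rim, lower',onz(px([(250,190),(486,109)]),.014,c,M),onz(px([(490,122),(507,188)]),.057,c,M))
print('dist',np.hypot(*(a-b)[:2]))
E
python3 m2.py
```

```text
[ 0.5862 -0.1234 -0.8071] -46.24199548558585 res [-0.8  0.1  0.4 -2.7  0.3  2.5  0.1  0.4]
[ 0.5059 -0.281  -0.8258] -47.315782520001164 res [-2.8 -0.6  1.  -0.1  1.7  0.1  0.2  1. ]
[ 0.5462 -0.2021 -0.8239] -47.20659755278571 res [-0.9 -0.4  1.  -1.   0.1  4.3 -0.7  0.2 -2.8 -1.4  1.1 -1.2  1.9 -0.8
  0.3  0.3]
tray rim, lower [[ 0.5508 -0.0351  0.014 ]
 [ 0.7132 -0.2073  0.014 ]] [[ 0.7005 -0.21    0.057 ]
 [ 0.658  -0.2495  0.057 ]]
dist 0.17685506828208028
```

```bash
python3 -m crank '[[85,0,0.068,0,0,0,-0.7],[85,0,0.068,0,0,0,-0.7],[85,0,0.068,0,0,0,-0.7],[85,0,0.068,0,0,0,-0.7],[85,0,0.068,0,0,0,0],[85,0,0.068,0,0,0,0],[85,0,0.068,0,0,0,0],[85,0,0,0,0,0,0]]'
python3 - <<'E'
from h import *
import pickle
s=read_state();print(s['time'],s['ee_pos'],s['tool_rot'])
im=capture('wrist');pickle.dump((s,im),open('pics/w2.pkl','wb'))
cv2.imwrite('pics/w2.png',cv2.resize(im[:,:,::-1],(800,600),interpolation=cv2.INTER_CUBIC))
E
```

```text
time: 2.65
ee_pos: [0.5899, 0.2023, 0.3591]
tool_rot: [-3.117, -0.383, 0.0]
ft_force: [1.4, -1.2, 0.6]
gripper_width: 0.085
grip_force: 0.0
2.65 [0.5899 0.2023 0.3591] [-3.1174 -0.3832  0.0004]
```

View pics/w2.png

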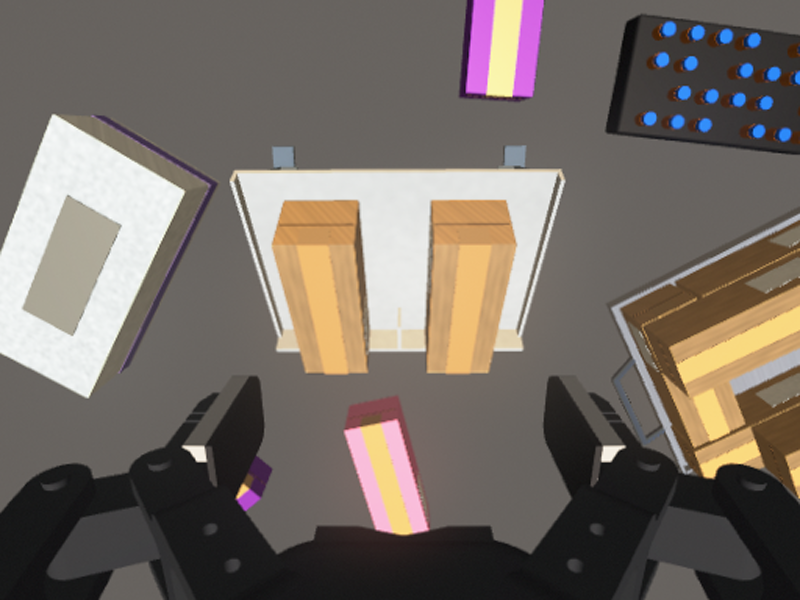

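The wrist view shows both rack cartons. The left one (lane +57) has its taped face at (273,243) (359,243) (369,373) (305,374) and its far base edge at (284,201)-(357,201). The right one has (431,243) (516,243) (491,373) (427,373) and (432,201)-(507,201).

```bash
cat > m3.py <<'E'
from h import *
import pickle
s,im=pickle.load(open('pics/w2.pkl','rb'));c=get_calibration('wrist');M=wristM(s,c)
px=lambda q:(np.array(q,float)+.5)*.64-.5
L=np.array([(80,29,26),(80,-29,26),(-80,-29,26),(-80,29,26),(80,29,-26),(80,-29,-26)])/1000
def fit(q,x0):
    q=px(q)
    f=lambda p:np.r_[(proj(R.from_euler('ZY',[p[3],-p[4]]).apply(L)+p[:3],c,M)-q).ravel(),(p[4]-.5236)*100]
    r=least_squares(f,x0);print(r.x,np.degrees(r.x[3:]),'res',np.round(r.fun,1));return r.x
fit([(273,243),(359,243),(369,373),(305,374),(284,201),(357,201)],[.53,.25,.095,.25,.52])
fit([(431,243),(516,243),(491,373),(427,373),(432,201),(507,201)],[.55,.14,.095,.25,.52])
# grip: tool axes
Rt=R.from_euler('ZY',[np.radians(14),-.5236]).as_matrix()@np.diag([1,-1,-1]);print(R.from_matrix(Rt).as_rotvec(),'turn from now deg',np.degrees((R.from_matrix(Rt)*R.from_rotvec(s['tool_rot']).inv()).as_rotvec()), 'tool z',Rt[:,2])
E
python3 m3.py
```

```text
[0.5232 0.249  0.0972 0.2489 0.5136] [14.2618 29.4253] res [-0.3  1.1 -2.2  0.8 -0.4  0.1  0.9 -0.5  0.5 -0.8  1.9 -1.  -1. ]
[0.5505 0.1396 0.0965 0.2553 0.5147] [14.6292 29.4892] res [ 1.7  1.1  0.5  0.7 -1.  -0.3  0.3  0.1 -1.  -0.7 -0.9 -1.1 -0.9]
[-2.9529 -0.3626 -0.7912] turn from now deg [  7.223  -29.1273  -0.0284] tool z [ 0.4851  0.121  -0.866 ]
```

```bash
python3 -m crank '[[85,-0.017,-0.0125,-0.022,0.226,-0.91,0],[85,-0.017,-0.0125,-0.022,0.226,-0.91,0],[85,-0.017,-0.0125,-0.022,0.226,-0.91,0],[85,-0.017,-0.0125,-0.022,0.226,-0.91,0],[85,-0.017,-0.0125,-0.022,0.226,-0.91,0],[85,-0.017,-0.0125,-0.022,0.226,-0.91,0],[85,-0.017,-0.0125,-0.022,0.226,-0.91,0],[85,-0.017,-0.0125,-0.022,0.226,-0.91,0]]'; python3 -m crank '[[85,0,0,0,0,0,0],[85,0,0,0,0,0,0]]'
cat > go.py <<'E'
# go.py x y z rx ry rz|'yaw pitch' : report delta to target TCP pose in crank units
import sys
from h import *
x,y,z,yaw,pit=map(float,sys.argv[1:6]);s=read_state()
t=R.from_matrix(R.from_euler('ZY',[yaw,-pit],degrees=True).as_matrix()@np.diag([1,-1,-1]))
print('t',s['time'],'shift units',(np.array([x,y,z])-s['ee_pos'])/.8,'turn units',np.degrees((t*R.from_rotvec(s['tool_rot']).inv()).as_rotvec())/4,'F',s['ft_force'],'w',s['gripper_width'],s['grip_force'])
E
python3 go.py .5544 .1406 .0871 14.2 30
```

```text
time: 3.7
ee_pos: [0.4815, 0.1178, 0.218]
tool_rot: [-2.954, -0.355, -0.796]
ft_force: [-0.7, 0.3, -0.1]
gripper_width: 0.085
grip_force: 0.0
time: 3.95
ee_pos: [0.4829, 0.1192, 0.2207]
tool_rot: [-2.954, -0.356, -0.796]
ft_force: [-0.3, -0.8, 0.8]
gripper_width: 0.0851
grip_force: 0.0
t 3.95 shift units [ 0.0894  0.0268 -0.1671] turn units [-0.0055  0.0386  0.1117] F [-0.3362 -0.7901  0.7973] w 0.08512421003736434 0.0
```

```bash
python3 -m crank '[[85,0.02,0.008,-0.037,0,0,0.1],[85,0.02,0.006,-0.037,0,0,0],[85,0.02,0.005,-0.037,0,0,0],[85,0.015,0.004,-0.028,0,0,0],[85,0.01,0.003,-0.018,0,0,0],[85,0.0044,0.0008,-0.0101,0,0,0],[85,0,0,0,0,0,0]]'
python3 go.py .5544 .1406 .0871 14.2 30
python3 - <<'E'
from h import *
im=capture('wrist')
cv2.imwrite('pics/w3.png',im[:,:,::-1])
E
```

```text
time: 4.82
ee_pos: [0.554, 0.1418, 0.0851]
tool_rot: [-2.95, -0.37, -0.79]
ft_force: [-0.3, 0.2, 0.7]
gripper_width: 0.085
grip_force: 0.0
t 4.825 shift units [ 0.0005 -0.0015  0.0024] turn units [-0.0066 -0.0052 -0.0229] F [-0.2555  0.2337  0.6729] w 0.08502447285874358 0.0
```

View pics/w3.png

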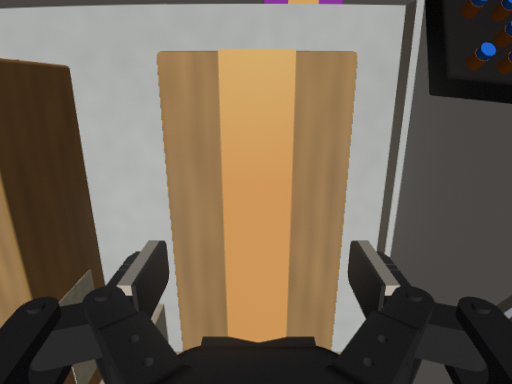

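The carton is centred and square between the open fingers (pads at columns 167 and 350, carton edges about 176 and 342). Closing now.

```bash
python3 -m crank '[[45,0,0,0,0,0,0],[45,0,0,0,0,0,0],[45,0,0,0,0,0,0],[45,0,0,0,0,0,0]]' 70; python3 -m crank '[[45,-0.01,-0.0025,0.018,0,0,0],[45,-0.02,-0.005,0.036,0,0,0],[45,-0.02,-0.005,0.036,0,0,0],[45,-0.02,-0.005,0.036,0,0,0],[45,-0.02,-0.005,0.036,0,0,0],[45,0,0,0,0,0,0]]'; python3 go.py .6249 -.2407 .24 43.2 0
```

```text
time: 5.38
ee_pos: [0.5536, 0.1418, 0.0861]
tool_rot: [-2.95, -0.37, -0.793]
ft_force: [-4.9, -0.6, 4.8]
gripper_width: 0.0573
grip_force: 74.4
time: 6.12
ee_pos: [0.482, 0.1237, 0.2182]
tool_rot: [-2.948, -0.37, -0.8]
ft_force: [0.2, -0.2, -1.1]
gripper_width: 0.0572
grip_force: 77.8
t 6.125 shift units [ 0.1786 -0.4555  0.0273] turn units [-3.6821  6.7283  7.0558] F [ 0.1877 -0.1963 -1.1318] w 0.05718581142755674 77.84856677055359
```

```bash
python3 -m crank '[[45,0.0149,-0.038,0.0023,-0.307,0.561,0.588],[45,0.0149,-0.038,0.0023,-0.307,0.561,0.588],[45,0.0149,-0.038,0.0023,-0.307,0.561,0.588],[45,0.0149,-0.038,0.0023,-0.307,0.561,0.588],[45,0.0149,-0.038,0.0023,-0.307,0.561,0.588],[45,0.0149,-0.038,0.0023,-0.307,0.561,0.588],[45,0.0149,-0.038,0.0023,-0.307,0.561,0.588],[45,0.0149,-0.038,0.0023,-0.307,0.561,0.588]]'; python3 -m crank '[[45,0.0149,-0.038,0.0023,-0.307,0.561,0.588],[45,0.0149,-0.038,0.0023,-0.307,0.561,0.588],[45,0.0149,-0.038,0.0023,-0.307,0.561,0.588],[45,0.0149,-0.038,0.0023,-0.307,0.561,0.588],[45,0,0,0,0,0,0],[45,0,0,0,0,0,0]]'; python3 go.py .6249 -.2407 .24 43.2 0
python3 - <<'E'
from h import *
import pickle
s=read_state();im=capture('wrist');t=capture('top');sc=capture('scene');pickle.dump((s,im,t,sc),open('pics/w4.pkl','wb'))
o=np.zeros((600,800,3),np.uint8)
o[:384,:512]=im[:,:,::-1]
o[:288,512:]=cv2.resize(t[115:260,235:380],(288,288),interpolation=cv2.INTER_CUBIC)[:,:,::-1]
o[290:590,512:]=cv2.resize(sc[105:225,125:240],(288,300),interpolation=cv2.INTER_CUBIC)[:,:,::-1]
cv2.imwrite('pics/w4.png',o)
E
```

```text
time: 7.12
ee_pos: [0.5765, -0.1205, 0.2272]
tool_rot: [-2.974, -0.904, -0.261]
ft_force: [0.4, 1.1, -1.5]
gripper_width: 0.0576
grip_force: 77.7
time: 7.88
ee_pos: [0.6238, -0.2405, 0.2347]
tool_rot: [-2.921, -1.155, 0.011]
ft_force: [-0.0, -0.2, -2.2]
gripper_width: 0.0574
grip_force: 77.7
t 7.875 shift units [ 0.0014 -0.0003  0.0067] turn units [ 0.031  -0.1005  0.0115] F [-0.0047 -0.2074 -2.2278] w 0.0573646908631805 77.66599774360657
```

View pics/w4.png

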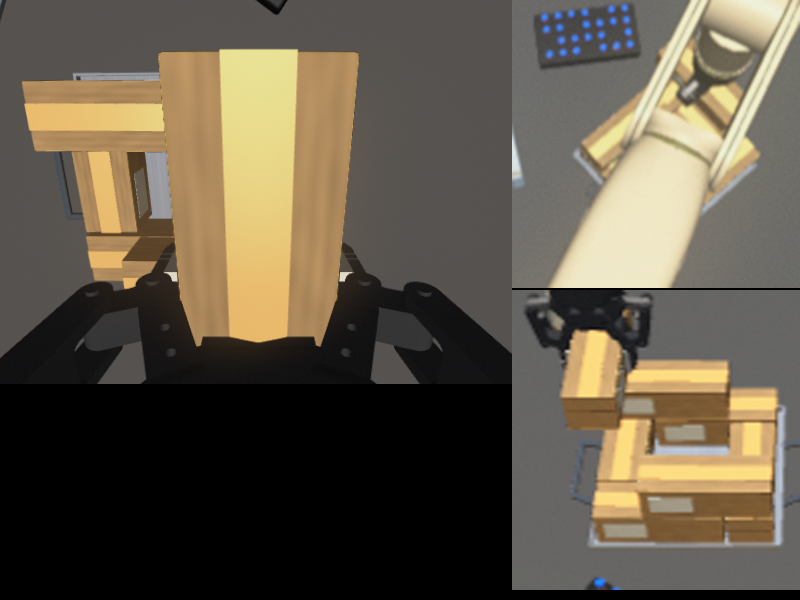

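The carton is held level and unslipped (far edge still at row 52, columns 160-357). The neighbour's edges are parallel to it.

```bash
cat > m4.py <<'E'
from h import *
import pickle,sys
s,im=pickle.load(open(sys.argv[1],'rb'))[:2];c=get_calibration('wrist');M=c['tool_from_camera'];W=wristM(s,c)
q=np.array(eval(sys.argv[2]),float)
f=lambda p:(proj(np.array([[p[0]+.08,y*np.cos(p[3]),p[2]-.026]+np.array([-y*np.sin(p[3]),p[1],0]) for y in(-.029,.029)]),c,M)-q).ravel()
r=least_squares(f,[0,0,-.008,0]);print('carton centre in tool, yaw',r.x,r.fun)
print('A left end edge (z .109)',onz([(23,82),(34,150)],.109,c,W),onz([(150,82),(150,150)],.109,c,W))
E
python3 m4.py pics/w4.pkl '[(160,53),(357,53)]'
```

```text
carton centre in tool, yaw [ 0.0047  0.0003 -0.0096 -0.0005] [0. 0. 0. 0.]
A left end edge (z .109) [[ 0.5521 -0.047   0.109 ]
 [ 0.5098 -0.0834  0.109 ]] [[ 0.6223 -0.1239  0.109 ]
 [ 0.5786 -0.1574  0.109 ]]
```

```bash
python3 go.py .6219 -.2437 .084 43 0
```

```text
t 8.025 shift units [-0.0025 -0.0043 -0.1904] turn units [ 0.0478 -0.0762 -0.0499] F [-0.3667 -0.5069 -1.2983] w 0.0569602346828746 77.66556143760681
```

```bash
python3 -m crank '[[45,-0.0025,-0.0043,-0.02,0.048,-0.076,-0.05],[45,0,0,-0.04,0,0,0],[45,0,0,-0.04,0,0,0],[45,0,0,-0.04,0,0,0],[45,0,0,-0.03,0,0,0],[45,0,0,-0.0125,0,0,0],[45,0,0,0,0,0,0],[45,0,0,0,0,0,0]]'; python3 go.py .6219 -.2437 .0738 43 0
```

```text
time: 9.02
ee_pos: [0.623, -0.245, 0.092]
tool_rot: [2.921, 1.15, 0.002]
ft_force: [-0.1, -0.1, -2.3]
gripper_width: 0.0573
grip_force: 77.7
t 9.025 shift units [-0.0013  0.0016 -0.0228] turn units [0.0194 0.0292 0.0062] F [-0.053  -0.0715 -2.2992] w 0.057276873537292064 77.68346428871155
```

```bash
python3 -m crank '[[45,-0.0013,0.0016,-0.006,0.02,0.03,0],[45,0,0,-0.005,0,0,0],[45,0,0,0,0,0,0]]'; python3 -m crank '[[45,0,0,-0.004,0,0,0],[45,0,0,0,0,0,0]]';python3 -m crank '[[45,0,0,-0.003,0,0,0],[45,0,0,0,0,0,0]]'; python3 go.py .6219 -.2437 .0738 43 0
```

```text
time: 9.4
ee_pos: [0.6208, -0.243, 0.0812]
tool_rot: [-2.921, -1.15, 0.004]
ft_force: [-0.1, 0.5, -1.8]
gripper_width: 0.0575
grip_force: 77.7
time: 9.65
ee_pos: [0.6209, -0.2431, 0.0781]
tool_rot: [-2.921, -1.15, 0.003]
ft_force: [-0.3, -0.2, -2.5]
gripper_width: 0.0569
grip_force: 77.7
time: 9.9
ee_pos: [0.6209, -0.2432, 0.0758]
tool_rot: [-2.921, -1.15, 0.003]
ft_force: [0.1, -0.2, -1.3]
gripper_width: 0.0572
grip_force: 77.7
t 9.9 shift units [ 0.0012 -0.0006 -0.0025] turn units [-0.0177 -0.0381  0.0059] F [ 0.1223 -0.2234 -1.2543] w 0.057152701143626784 77.68604636192322
```

```bash
python3 -m crank '[[45,0,0,-0.0015,0,0,0],[45,0,0,0,0,0,0]]'; python3 -m crank '[[45,0,0,-0.0015,0,0,0],[45,0,0,0,0,0,0]]';python3 -m crank '[[45,0,0,-0.0015,0,0,0],[45,0,0,0,0,0,0]]'
```

```text
time: 10.15
ee_pos: [0.621, -0.2432, 0.0748]
tool_rot: [-2.921, -1.15, 0.003]
ft_force: [-0.0, 0.3, -2.3]
gripper_width: 0.0573
grip_force: 77.7
time: 10.4
ee_pos: [0.621, -0.2432, 0.0735]
tool_rot: [-2.921, -1.15, 0.003]
ft_force: [0.6, -0.9, -1.4]
gripper_width: 0.0574
grip_force: 77.7
time: 10.65
ee_pos: [0.621, -0.2432, 0.0723]
tool_rot: [-2.921, -1.15, 0.003]
ft_force: [-0.5, -0.1, -2.8]
gripper_width: 0.0574
grip_force: 77.7
```

```bash
for i in 1; do python3 -m crank '[[45,0,0,-0.0015,0,0,0],[45,0,0,0,0,0,0]]' | grep -E 'pos|force'; python3 -m crank '[[45,0,0,-0.0015,0,0,0],[45,0,0,0,0,0,0]]'| grep -E 'pos|force'; done
```

```text
ee_pos: [0.6212, -0.2433, 0.0716]
ft_force: [0.2, 1.2, 0.2]
grip_force: 78.1
ee_pos: [0.6214, -0.2433, 0.0712]
ft_force: [-3.0, 2.8, 5.8]
grip_force: 78.8
```

```bash
python3 -m crank '[[45,0,0,-0.001,0,0,0],[45,0,0,0,0,0,0]]' | grep -E 'pos|force'; python3 -m crank '[[85,0,0,0,0,0,0],[85,0,0,0,0,0,0],[85,0,0,0,0,0,0]]'| grep -E 'pos|force|width'; python3 -m crank '[[85,0,0,0.02,0,0,0],[85,0,0,0.05,0,0,0],[85,0,0,0.06,0,0,0],[85,0,0,0.06,0,0,0],[85,0,0,0.06,0,0,0],[85,0,0,0.06,0,0,0],[85,0,0,0,0,0,0]]'
python3 - <<'E'
from h import *
import pickle
s=read_state();im=capture('wrist');pickle.dump((s,im),open('pics/w5.pkl','wb'))
cv2.imwrite('pics/w5.png',cv2.resize(im[:,:,::-1],(800,600),interpolation=cv2.INTER_CUBIC))
E
```

```text
ee_pos: [0.6215, -0.2432, 0.071]
ft_force: [-4.6, 4.2, 9.6]
grip_force: 79.1
ee_pos: [0.621, -0.2433, 0.069]
ft_force: [0.2, -0.1, -0.8]
gripper_width: 0.085
grip_force: 0.0
time: 12.65
ee_pos: [0.623, -0.2442, 0.3254]
tool_rot: [2.917, 1.148, 0.009]
ft_force: [-0.0, 0.3, 0.2]
gripper_width: 0.0848
grip_force: 0.0
```

View pics/w5.png

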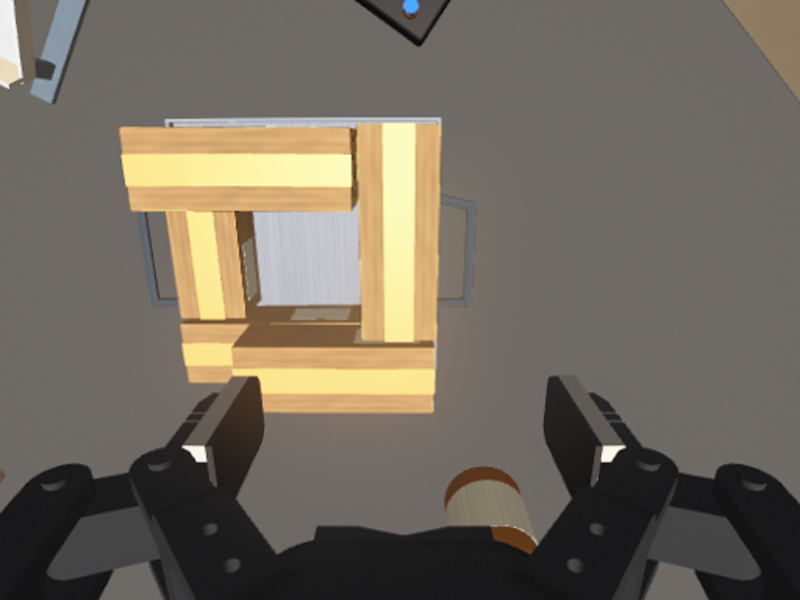

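The first carton lies flat and square: top corners (358,124) (440,124) (438,341) (361,341), neighbour A's end at column 355, B's top edge at row 346. Now a fit for numbers.

```bash
cat > m5.py <<'E'
from h import *
import pickle
s,im=pickle.load(open('pics/w5.pkl','rb'));c=get_calibration('wrist');M=wristM(s,c)
px=lambda q:(np.array(q,float)+.5)*.64-.5
cor=np.array([(-80,29),(80,29),(80,-29),(-80,-29)])/1000
cy=np.array([(-29,80),(29,80),(29,-80),(-29,-80)])/1000
def fit(q,L,x0,z=.109):
    f=lambda p:(proj(np.c_[L@R.from_euler('z',p[2]).as_matrix()[:2,:2].T+p[:2],np.full(len(L),z)],c,M)-px(q)).ravel()
    r=least_squares(f,x0);print(r.x,np.degrees(r.x[2]),'res',np.round(r.fun,1));return r.x
a=fit([(121,128),(353,128),(352,211),(130,211)],cor,[.58,-.12,-.82])
b=fit([(233,346),(435,346),(433,412),(234,412)],cor,[.5,-.28,-.82])
n=fit([(358,124),(440,124),(438,341),(361,341)],cy,[.62,-.24,-.82])
C=(a+b)/2;C[2]=np.radians(-47)
q=R.from_euler('z',-C[2]).as_matrix()[:2,:2]
for v in(a,b,n):print(q@(v-C)[:2])
print(C)
E
python3 m5.py; python3 go.py .4816 .1225 .217 14.2 30
```

```text
[ 0.5849 -0.1243 -0.831 ] -47.61144277575405 res [-0.9 -0.7 -0.8 -0.3  0.8  0.9  1.   0.1]
[ 0.5068 -0.2793 -0.8288] -47.48589991225373 res [-2.  -0.2  0.1  0.6  0.1  0.2  1.9 -0.6]
[ 0.6255 -0.2404 -0.8204] -47.00710442108211 res [-1.  -0.   1.  -0.  -0.7 -0.   0.7  0.1]
[-0.0301  0.0814]
[ 0.0301 -0.0814]
[0.0826 0.0319]
[ 0.5458 -0.2018 -0.8203]
t 12.7 shift units [-0.1757  0.4579 -0.1311] turn units [ 3.6661 -6.6069 -7.014 ] F [-0.1645 -0.1698 -0.6203] w 0.08477033016076033 0.0
```

```bash
python3 -m crank '[[85,-0.0151,0.0426,-0.0094,0.262,-0.472,-0.501],[85,-0.0151,0.0426,-0.0094,0.262,-0.472,-0.501],[85,-0.0151,0.0426,-0.0094,0.262,-0.472,-0.501],[85,-0.0151,0.0426,-0.0094,0.262,-0.472,-0.501],[85,-0.0151,0.0426,-0.0094,0.262,-0.472,-0.501],[85,-0.0151,0.0426,-0.0094,0.262,-0.472,-0.501],[85,-0.0151,0.0426,-0.0094,0.262,-0.472,-0.501]]' >/dev/null; python3 -m crank '[[85,-0.0151,0.0426,-0.0094,0.262,-0.472,-0.501],[85,-0.0151,0.0426,-0.0094,0.262,-0.472,-0.501],[85,-0.0151,0.0426,-0.0094,0.262,-0.472,-0.501],[85,-0.0151,0.0426,-0.0094,0.262,-0.472,-0.501],[85,-0.0151,0.0426,-0.0094,0.262,-0.472,-0.501],[85,-0.0151,0.0426,-0.0094,0.262,-0.472,-0.501],[85,-0.0151,0.0426,-0.0094,0.262,-0.472,-0.501],[85,0,0,0,0,0,0]]'; python3 -m crank '[[85,0,0,0,0,0,0]]'; python3 go.py .5263 .2512 .0867 14.2 30
```

```text
time: 14.58
ee_pos: [0.4493, 0.2357, 0.2094]
tool_rot: [-2.947, -0.377, -0.78]
ft_force: [-1.0, 0.1, -0.3]
gripper_width: 0.0852
grip_force: 0.0
time: 14.7
ee_pos: [0.4516, 0.2336, 0.2114]
tool_rot: [-2.947, -0.372, -0.783]
ft_force: [-0.0, -0.7, 0.9]
gripper_width: 0.0849
grip_force: 0.0
t 14.7 shift units [ 0.0933  0.022  -0.1559] turn units [-0.0535 -0.0674 -0.0657] F [-0.0235 -0.6856  0.9449] w 0.08492521799533954 0.0
```

```bash
python3 -m crank '[[85,0.02,0.005,-0.036,-0.05,-0.07,-0.07],[85,0.02,0.005,-0.036,0,0,0],[85,0.02,0.005,-0.032,0,0,0],[85,0.015,0.003,-0.025,0,0,0],[85,0.01,0.002,-0.014,0,0,0],[85,0,0,0,0,0,0],[85,0,0,0,0,0,0]]';python3 go.py .5263 .2512 .0867 14.2 30
```

```text
time: 15.58
ee_pos: [0.5206, 0.249, 0.0982]
tool_rot: [-2.951, -0.363, -0.794]
ft_force: [0.7, 0.3, -0.2]
gripper_width: 0.0853
grip_force: 0.0
t 15.575 shift units [ 0.0071  0.0028 -0.0144] turn units [-0.0184  0.0227  0.0451] F [ 0.7237  0.3304 -0.1922] w 0.08527230983149961 0.0
```

```bash
python3 -m crank '[[85,0.007,0.0028,-0.0144,0,0,0],[85,0,0,0,0,0,0]]';python3 -m crank '[[45,0,0,0,0,0,0],[45,0,0,0,0,0,0],[45,0,0,0,0,0,0],[45,0,0,0,0,0,0]]' 70
python3 -m crank '[[45,-0.01,-0.0025,0.018,0,0,0],[45,-0.02,-0.005,0.036,0,0,0],[45,-0.02,-0.005,0.036,0,0,0],[45,-0.02,-0.005,0.036,0,0,0],[45,-0.02,-0.005,0.036,0,0,0],[45,0,0,0,0,0,0]]'; python3 go.py .4638 -.1664 .24 43 0
```

```text
time: 15.82
ee_pos: [0.5256, 0.2518, 0.0863]
tool_rot: [-2.951, -0.364, -0.793]
ft_force: [-0.1, -0.8, -0.3]
gripper_width: 0.0849
grip_force: 0.0
time: 16.32
ee_pos: [0.5258, 0.2522, 0.0872]
tool_rot: [-2.95, -0.365, -0.794]
ft_force: [-6.7, -3.0, 6.3]
gripper_width: 0.0574
grip_force: 74.3
time: 17.08
ee_pos: [0.4541, 0.2347, 0.219]
tool_rot: [-2.947, -0.364, -0.8]
ft_force: [0.6, 0.4, -3.7]
gripper_width: 0.0574
grip_force: 78.5
t 17.075 shift units [ 0.0121 -0.5014  0.0263] turn units [-3.6975  6.7279  7.0529] F [ 0.5661  0.4168 -3.7438] w 0.0574198563513902 78.49128127098083
```

```bash
python3 -m crank '[[45,0.001,-0.0418,0.0022,-0.308,0.561,0.588],[45,0.001,-0.0418,0.0022,-0.308,0.561,0.588],[45,0.001,-0.0418,0.0022,-0.308,0.561,0.588],[45,0.001,-0.0418,0.0022,-0.308,0.561,0.588],[45,0.001,-0.0418,0.0022,-0.308,0.561,0.588],[45,0.001,-0.0418,0.0022,-0.308,0.561,0.588]]' >/dev/null; python3 -m crank '[[45,0.001,-0.0418,0.0022,-0.308,0.561,0.588],[45,0.001,-0.0418,0.0022,-0.308,0.561,0.588],[45,0.001,-0.0418,0.0022,-0.308,0.561,0.588],[45,0.001,-0.0418,0.0022,-0.308,0.561,0.588],[45,0.001,-0.0418,0.0022,-0.308,0.561,0.588],[45,0.001,-0.0418,0.0022,-0.308,0.561,0.588],[45,0,0,0,0,0,0],[45,0,0,0,0,0,0]]'; python3 go.py .4638 -.1664 .085 43 0
python3 - <<'E'
from h import *
import pickle
s=read_state();im=capture('wrist');pickle.dump((s,im),open('pics/w6.pkl','wb'))
cv2.imwrite('pics/w6.png',cv2.resize(im[:,:,::-1],(800,600),interpolation=cv2.INTER_CUBIC))
E
```

```text
time: 18.82
ee_pos: [0.4628, -0.1667, 0.2352]
tool_rot: [2.922, 1.15, -0.009]
ft_force: [-0.3, -0.1, -3.4]
gripper_width: 0.0571
grip_force: 78.1
t 18.825 shift units [ 0.0012  0.0004 -0.1878] turn units [ 0.0415 -0.0704  0.0073] F [-0.3487 -0.0718 -3.4489] w 0.05712696955173293 78.10766100883484
```

View pics/w6.png

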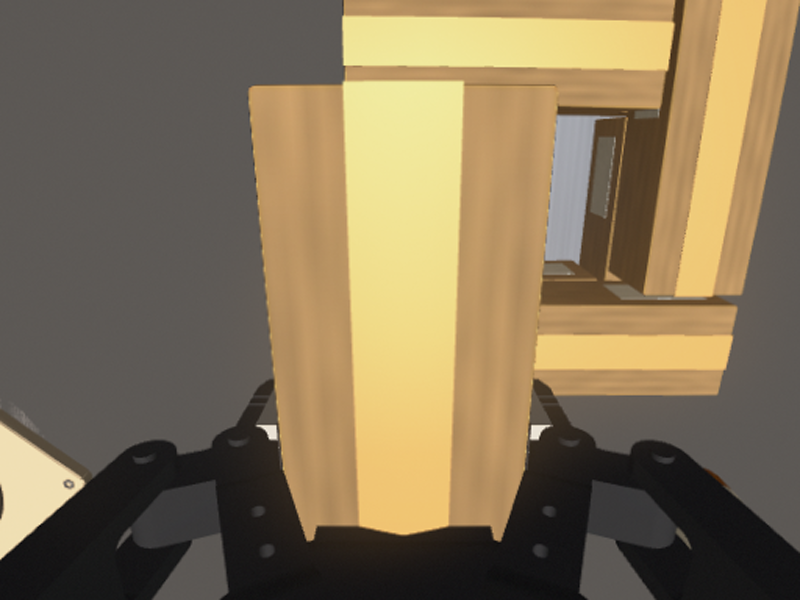

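The second carton is held level and square, with its far corners at (249,86) and (556,86) as in the first grasp. The place below is clear, so I lower it.

```bash
python3 m4.py pics/w6.pkl '[(159.2,54.9),(355.6,54.9)]' | head -1; python3 -m crank '[[45,0.0012,0.0004,-0.02,0.04,-0.07,0],[45,0,0,-0.04,0,0,0],[45,0,0,-0.04,0,0,0],[45,0,0,-0.04,0,0,0],[45,0,0,-0.03,0,0,0],[45,0,0,-0.012,0,0,0],[45,0,0,0,0,0,0],[45,0,0,0,0,0,0]]'; python3 go.py .4638 -.1664 .0735 43 0
```

```text
carton centre in tool, yaw [ 0.0042 -0.     -0.0095 -0.0004] [ 0. -0.  0.  0.]
time: 19.88
ee_pos: [0.465, -0.1671, 0.0924]
tool_rot: [2.919, 1.151, 0.004]
ft_force: [0.2, 0.5, -2.1]
gripper_width: 0.0572
grip_force: 78.2
t 19.875 shift units [-0.0014  0.0009 -0.0236] turn units [ 0.035   0.0498 -0.0052] F [ 0.1813  0.4734 -2.145 ] w 0.05718900663216903 78.21032524108887
```

```bash
python3 -m crank '[[45,-0.001,0.0007,-0.01,0.02,0.03,0],[45,0,0,-0.007,0,0,0],[45,0,0,0,0,0,0]]'|grep -E 'pos|ft'; python3 -m crank '[[45,0,0,-0.0025,0,0,0],[45,0,0,0,0,0,0]]'|grep -E 'pos|ft';python3 -m crank '[[45,0,0,-0.0015,0,0,0],[45,0,0,0,0,0,0]]'|grep -E 'pos|ft'; python3 go.py .4638 -.1664 .0735 43 0
```

```text
ee_pos: [0.4628, -0.166, 0.0769]
ft_force: [0.1, -0.2, -3.7]
ee_pos: [0.4633, -0.1663, 0.0756]
ft_force: [-0.5, 0.4, -3.5]
ee_pos: [0.4633, -0.1663, 0.0744]
ft_force: [-0.2, -0.3, -2.4]
t 20.75 shift units [ 0.0006 -0.0002 -0.0011] turn units [ 0.0031 -0.0086 -0.0039] F [-0.2198 -0.2695 -2.4485] w 0.05744733776411649 78.22370767593384
```

```bash
python3 -m crank '[[45,0,0,-0.0015,0,0,0],[45,0,0,0,0,0,0]]'|grep -E 'pos|ft'; python3 -m crank '[[45,0,0,-0.0015,0,0,0],[45,0,0,0,0,0,0]]'|grep -E 'pos|ft';python3 -m crank '[[45,0,0,-0.0015,0,0,0],[45,0,0,0,0,0,0]]'|grep -E 'pos|ft'
```

```text
ee_pos: [0.4632, -0.1663, 0.0731]
ft_force: [-0.3, -0.1, -2.0]
ee_pos: [0.4635, -0.1663, 0.0723]
ft_force: [-0.7, 1.5, -0.4]
ee_pos: [0.4638, -0.1663, 0.0717]
ft_force: [-1.0, 3.6, 6.1]
```

Contact at 0.072, the same height as the first carton. I'll seat it a little firmer, release, withdraw straight up and check.

```bash
python3 -m crank '[[45,0,0,-0.001,0,0,0],[45,0,0,0,0,0,0]]' | grep -E 'pos|force'; python3 -m crank '[[85,0,0,0,0,0,0],[85,0,0,0,0,0,0],[85,0,0,0,0,0,0]]'| grep -E 'pos|force|width'; python3 -m crank '[[85,0,0,0.02,0,0,0],[85,0,0,0.05,0,0,0],[85,0,0,0.06,0,0,0],[85,0,0,0.06,0,0,0],[85,0.03,0,0.06,0,0,0],[85,0.05,-0.02,0.06,0,0,0],[85,0.05,-0.02,0,0,0,0],[85,0,0,0,0,0,0]]'
python3 -m crank '[[85,0,0,0,0,0,0],[85,0,0,0,0,0,0]]'
python3 - <<'E'
from h import *
import pickle
s=read_state();im=capture('wrist');pickle.dump((s,im),open('pics/w7.pkl','wb'))
cv2.imwrite('pics/w7.png',cv2.resize(im[:,:,::-1],(800,600),interpolation=cv2.INTER_CUBIC))
E
```

```text
ee_pos: [0.4639, -0.1662, 0.0714]
ft_force: [-4.3, 5.3, 11.7]
grip_force: 79.9
ee_pos: [0.4633, -0.1663, 0.0699]
ft_force: [0.1, -0.1, 0.0]
gripper_width: 0.0846
grip_force: 0.0
time: 23.12
ee_pos: [0.5676, -0.1985, 0.3161]
tool_rot: [-2.922, -1.151, 0.002]
ft_force: [-0.1, 0.2, -0.2]
gripper_width: 0.0849
grip_force: 0.0
time: 23.38
ee_pos: [0.5654, -0.1975, 0.3173]
tool_rot: [2.922, 1.152, -0.0]
ft_force: [-0.7, 0.7, 0.1]
gripper_width: 0.085
grip_force: 0.0
```

View pics/w7.png

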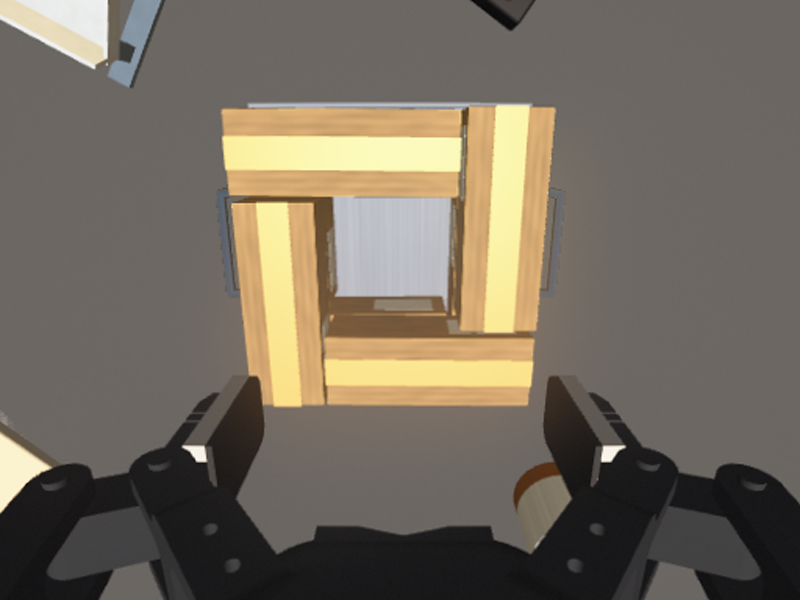

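The finished pinwheel shows in the last picture; the new carton has its corners at (232,203) (314,203) (324,405) (250,405), flat and square. One numeric check, and the job is handed in if it is within limits.

```bash
sed -e 's/w5.pkl/w7.pkl/' -e '/^a=/,$d' m5.py > m7.py; cat >> m7.py <<'E'
a=fit([(222,109),(463,109),(459,196),(229,196)],cor,[.58,-.12,-.82])
b=fit([(326,338),(533,338),(529,405),(325,405)],cor,[.5,-.28,-.82])
n=fit([(468,107),(555,107),(537,332),(460,332)],cy,[.62,-.24,-.82])
m=fit([(232,203),(314,203),(324,405),(250,405)],cy,[.46,-.16,-.82])
C=(a+b)/2;q=R.from_euler('z',np.radians(47)).as_matrix()[:2,:2]
v=[q@(k-C)[:2] for k in(a,b,n,m)];print(np.array(v))
if max(abs(v[2]-[.082,.031]).max(),abs(v[3]+[.082,.031]).max())<.006: print(job_done())
E
python3 m7.py
```

```text
[ 0.5848 -0.1237 -0.8236] -47.18884267658919 res [-0.5 -0.4 -0.2 -0.3  0.4  0.6  0.3  0.2]
[ 0.5061 -0.2796 -0.8227] -47.13648872797299 res [-1.6 -0.3  0.9  0.1 -0.5  0.3  1.2  0. ]
[ 0.625  -0.2402 -0.8173] -46.830054390627794 res [-0.1 -0.1  0.1  0.1 -0.1 -0.1  0.1  0.1]
[ 0.4674 -0.1637 -0.8287] -47.48149994623439 res [-0.3 -0.4  0.2 -0.1 -0.4  0.5  0.5 -0. ]
[[-0.0302  0.0819]
 [ 0.0302 -0.0819]
 [ 0.0824  0.0318]
 [-0.081  -0.0312]]
the job is handed in; nothing more can be done
None
```

Both rack cartons are seated in the second layer, within about 1 mm of their target centres and 0.5° of square by my last wrist-camera fit, and the job was handed in at about 23 s; the verdict was not shown to me.

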